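# Sweep the offcuts into the scrap tray

### The arm

A 6-joint arm with a two-finger parallel gripper is mounted at the origin on the work surface. World frame = base frame: x ahead of the robot, y to its left, z up, the work surface at z = 0. Lengths are in m, angles in degrees, forces in N, time in s.
With the tool pointing down it reaches from about 0.25 to 0.725 m from the base axis. Payload 9.7 kg.
Tool frame: the origin (TCP) lies on the centre line of the jaws, within the pads' length; the fingertips stand 22 mm ahead of it and the grasp point (between the pads) lies 3 mm ahead of it; z points along the fingers, y is the direction in which the jaws open and shut (so a half turn about z gives the same grasp; the last joint's range is limited). The gripper opens to 85 mm and grips with 20 to 120 N. Pads are 22 mm wide; open, the fingers measure 114 mm over their backs; the gripper's body (76 mm by 85 mm) begins 54 mm behind the grasp point. The pads swing forward as they close: fully open they stand 13 mm farther back than shut.
Start: joints at [70.417, 4.979, 10.078, 95.1, 0, 90], TCP at [0.184, 0.518, 0.253] pointing down, gripper open.
Joint ranges: [-179.16, 179.16], [-48.56, 103.87], [-65.8, 70.77], [-126.05, 130.52], [-82.76, 87.17], [-180, 180]. Speed limits (degrees/s): [127.2, 127.2, 147.25, 180, 180, 180].

### API

Orientations are given as [roll, pitch, yaw] about the fixed x, y, z axes, in that order (R = Rz(yaw) Ry(pitch) Rx(roll)).
In Python, from workcell import monitor, eyes, job gives the robot as it stands. The module is installed in compiled form; this text tells all that it offers.
- The arm moves only by the tool drive_tool, never from a script. Its argument "plan" is a list of rows, each a list of 3 entries, a list of its own where there are three numbers: the opening, from 0 (shut) to 1 (fully open), then the shift along the world's x, y, z in m, then the turn about the world's z in degrees. In form: [[gripper, [x, y, z], yaw], ...]. A call has 1 to 10 rows; each row shifts and turns the commanded pose from where the row before left it; what a row does not reach is not made up. A row lasts 1/8 s, in which the tool goes at most 62.5 mm and 10.7 degrees, less where a joint would pass 70% of its speed; a pose out of reach is approached as far as the arm can. A call is refused whole if a number of a shift passes 0.0625 or a number of a turn 10.7, either way. A call with a gripper value outside its range is refused whole. The fingers move at their own pace and stop on an object; "grip_force" is the grip in N (left out, the last holds). Time passes only in rows, so rows that do not move let the fingers close. It gives the time, the measured TCP pose, the force and the opening at its end, in the units of the state.
- monitor.get_obs(): the state, without advancing time (a new reading comes with each control period).
- eyes.camera(name): name is "side" or "top" or "wrist"; returns (picture, depth): 420x560x3 uint8, red, green, blue; 420x560 float32, m along the optical axis (not along the pixel's ray), 0 where there is no reading.
- eyes.camera_params(name): a dict with "fx", "fy", "cx", "cy" (pixels), "extrinsics" (4x4, takes a point from world to camera coordinates); the wrist camera has in their place "mount" (4x4, takes a point from camera to tool coordinates, whose origin is the TCP and whose axes are the flange's). Camera axes: x right, y down, z forward; pixel columns grow to the right and rows downward; lengths in m; the calibration is good to about 2 mm. A picture is of the moment at which its call begins: read the wrist's pose just before it. camera_params takes no time and is no camera call.
- job.job_done(): hands the job in, once; it reports no verdict.
The state is a dict: "time": time; "q": joint angles; "qd": joint speeds; "joint_efforts": joint torques, N m; "ee_pos": TCP position; "tcp_rot": TCP orientation; "wrist_force": force on the tool from outside, world axes, zero at the start; "torque": the same for the moment, N m; "opening": finger opening in m.
Only numpy, scipy, OpenCV 4.12 (cv2) and the standard library are available. Lean on these libraries where they do the work, as an engineer would, in place of code of your own. Each camera call takes 0.05 s, during which the arm holds its last target.

### The job

Clear the instrument maker's bench: sweep the three small wooden offcuts along the bench top and in through the open side of the three-sided scrap tray, until all three lie wholly inside it. Only push them with the fingers: do not pick any up or lift them over the tray's walls. Leave the polish tin, the glue bottle and the small jar standing where they are.

Things in the scene. Friction and masses are not known exactly. Their poses are not given: they have to be found in the camera images.
- offcut_long: Loose oblong block of plain wood lying flat, 46 mm (its x) by 28 mm (its y), 20 mm high, about 20 g; origin at the centre of its underside, on the bench top (z = 0). A light push slides it on the bench.
- offcut_square: Loose square block of plain wood lying flat, 34 by 34 mm, 20 mm high, about 20 g; origin at the centre of its underside.
- offcut_round: Loose round slice of plain wooden dowel standing on its flat face, 36 mm in diameter, 20 mm high, about 20 g; origin at the centre of its underside.
- tray: Plywood scrap tray fixed to the bench: three straight walls 30 mm high and 8 mm thick, a back and two sides, with no floor of its own (the bench top runs level into it, no sill) and no fourth wall. Inside it is 130 mm deep (its x) and 170 mm wide (its y). Origin on the bench top at the centre of the inside; the open side faces its -x, the back wall stands at its +x.
- tray_mouth (a point): Middle of the tray's open side, on the bench top, on the line joining the front ends of the two side walls. Same axes as the tray: x points straight into the tray, y along the open side; the side walls' inner faces are at y = +85 and -85 mm, the back wall's inner face at x = +130 mm.
- polish_tin: Loose round aluminium polish tin, 60 mm in diameter, 40 mm high, standing on the bench; origin at the centre of its underside. To be left alone.
- glue_bottle: Loose white glue bottle, 60 mm in diameter, 150 mm high, standing on the bench; origin at the centre of its underside. To be left alone.
- peg_jar: Loose small amber glass jar with a steel cap, 54 mm in diameter, 55 mm high, standing on the bench; origin at the centre of its underside. To be left alone.

How it is judged:
By the outcome, as a careful person would: the job done as asked, in the order asked, and still so for the second after the job is handed in, with the robot touching nothing.
It also fails if it takes over 72 s, if anything falls off the work surface, if the arm or the gripper's body presses on something with over 40 N, if the wrist force passes 120 N, or if a joint passes its speed limit or range.

## Working session

There is one attempt and no reset: what is moved stays moved. The work goes in short steps, Python scripts to look and compute and a tool call to move; the robot and the scene stay as the last step left them, time stands still between calls to the robot, and variables do not carry over. Pictures are saved under pics/ and viewed, and the job is handed in when it is done.

Besides the shell and the picture viewer there is one more tool, called as name(argument=value, ...) on one line, values as JSON. drive_tool: Moves the arm, as the interface text tells. Its arguments: {"type":"object","properties":{"plan":{"type":"array","items":{"type":"array"}},"grip_force":{"type":"number"}},"required":["plan"]}

```bash
mkdir -p pics
python3 - <<'E'
from workcell import monitor, eyes, job
import cv2,numpy as np
o=monitor.get_obs();print(o)
for n in ["top","side"]:
    im,d=eyes.camera(n);cv2.imwrite(f"pics/{n}0.png",im[:,:,::-1]);np.save(f"pics/{n}0.npy",d)
    print(n,eyes.camera_params(n))
E
```

```text
{'time': 0.0, 'q': array([7.04170284e+01, 5.01021550e+00, 1.00332314e+01, 9.50990445e+01,
       7.00445364e-05, 9.00013969e+01]), 'qd': array([-0.03522279,  0.01276703,  0.05443518,  0.07144408,  0.21379673,
        0.01142176]), 'joint_efforts': array([ 3.47617126e-03, -5.20392931e+01,  4.64799750e+01,  1.64512015e-02,
        1.61510720e-04,  4.92988647e-06]), 'ee_pos': array([0.18427539, 0.51799348, 0.25258058]), 'tcp_rot': array([-1.79923971e+02, -6.81908350e-05,  1.60415631e+02]), 'wrist_force': array([-0.13190831,  0.51329124, -0.65818651]), 'torque': array([0.03479514, 0.02898277, 0.06437583]), 'opening': 0.0853440309561052}
top {'fx': 414.1943441918132, 'fy': 414.1943441918132, 'cx': 288.7844169371897, 'cy': 209.63186102215377, 'extrinsics': array([[-0.02206525, -0.99971284, -0.00934643,  0.01791339],
       [-0.99801137,  0.02257791, -0.05885181,  0.60890857],
       [ 0.05904594,  0.00802927, -0.99822298,  0.87287209],
       [ 0.        ,  0.        ,  0.        ,  1.        ]])}
side {'fx': 406.6199602044869, 'fy': 406.6199602044869, 'cx': 285.3301354583895, 'cy': 203.6611739007218, 'extrinsics': array([[-0.97055294, -0.24039368,  0.01542284,  0.60038222],
       [-0.1430718 ,  0.52375394, -0.83976918,  0.12676975],
       [ 0.19379743, -0.81724702, -0.54272448,  0.58092982],
       [ 0.        ,  0.        ,  0.        ,  1.        ]])}
```

View pics/top0.png

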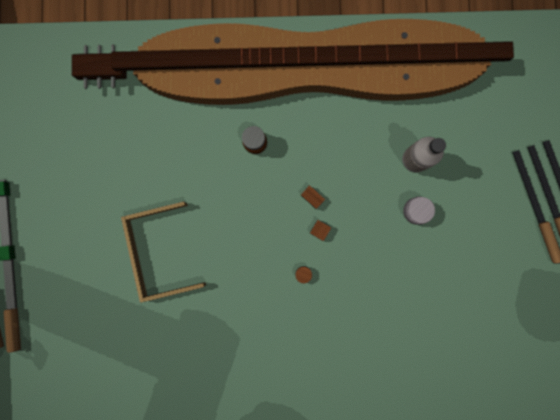

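View pics/side0.png

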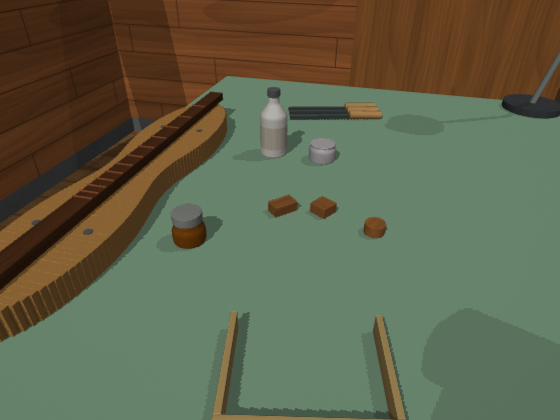

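The top view shows up = +x and left = +y. The offcuts are near (312,197), (320,230) and (304,274). The tray is on the left with its mouth facing right, the jar is at (255,140), and the bottle and tin are on the right around (420,150–210).

```bash
cat > h.py <<'E'
from workcell import monitor, eyes, job
import cv2,numpy as np
P=eyes.camera_params("top");E=P["extrinsics"];R=E[:3,:3];t=E[:3,3]
def ray(px,z):
    px=np.atleast_2d(np.asarray(px,float))
    d=np.c_[(px[:,0]-P["cx"])/P["fx"],(px[:,1]-P["cy"])/P["fy"],np.ones(len(px))]@R
    c=-R.T@t
    return (c+d*((z-c[2])/d[:,2])[:,None])[:,:2]
def cuts(im,show=True):
    hsv=cv2.cvtColor(im,cv2.COLOR_RGB2HSV)
    m=((hsv[:,:,0]<14)&(hsv[:,:,1]>150)&(hsv[:,:,2]>60)).astype(np.uint8)*255
    m[:120]=0
    out=[]
    for c in cv2.findContours(m,cv2.RETR_EXTERNAL,cv2.CHAIN_APPROX_NONE)[0]:
        a=cv2.contourArea(c)
        if a<40 or a>900: continue
        w=ray(c[:,0,:],0.012)
        r=cv2.minAreaRect((w*1000).astype(np.float32))
        out.append((c[:,0].mean(0).round(),a,np.round(r[0],1),np.round(r[1],1),round(r[2],1)))
    return m,out
def tops(d,zmin,zmax):
    v,u=np.mgrid[:420,:560]
    X=np.stack([(u-P["cx"])/P["fx"]*d,(v-P["cy"])/P["fy"]*d,d],-1)
    W=(X-t)@R
    return W,((W[:,:,2]>zmin)&(W[:,:,2]<zmax)&(d>0)).astype(np.uint8)
E
python3 - <<'E'
from h import *
im=cv2.imread("pics/top0.png")[:,:,::-1].copy();d=np.load("pics/top0.npy")
for r in cuts(im)[1]:print(*r)
W,m=tops(d,.012,.3)
n,l,s,c=cv2.connectedComponentsWithStats(m)
for i in range(1,n):
    if s[i,4]>60:
        w=W[l==i]; print(s[i],c[i].round(),w.min(0).round(3),w.max(0).round(3),cv2.minAreaRect((w[:,:2]*1000).astype(np.float32)))
E
```

```text
[303. 274.] 154.5 [470.5 -24.2] [27.9 29.8] 88.7
[320. 230.] 178.0 [564.  -62.7] [30.6 30.4] 57.7
[313. 197.] 204.0 [636.5 -47.7] [42.7 25.5] 46.6
[   71    19   443    85 26271] [300.  61.] [ 0.847 -0.47   0.012] [1.013 0.465 0.071] ((929.65625, -2.2208251953125), (934.7898559570312, 165.2185821533203), 89.88751220703125)
[242 126  25  28 553] [254. 139.] [0.735 0.05  0.012] [0.784 0.102 0.059] ((758.973388671875, 75.3660888671875), (50.41356658935547, 50.36985778808594), 64.43473815917969)
[ 403  137   43   35 1096] [424. 153.] [ 0.685 -0.302  0.012] [ 0.743 -0.244  0.154] ((713.4017333984375, -270.3070068359375), (59.7608528137207, 51.94902038574219), 26.25682830810547)
[   0  180   20  172 1530] [  8. 278.] [0.323 0.585 0.012] [0.689 0.634 0.03 ] ((505.89813232421875, 612.6005859375), (367.78192138671875, 28.016408920288086), 4.905271530151367)
[301 185  24  24 283] [312. 197.] [ 0.611 -0.072  0.013] [ 0.661 -0.023  0.024] ((636.2766723632812, -46.68734359741211), (45.70118713378906, 28.06325340270996), 46.29560852050781)
[404 197  31  27 674] [419. 210.] [ 0.574 -0.3    0.013] [ 0.63  -0.242  0.045] ((600.9644775390625, -270.3208312988281), (56.933963775634766, 56.137569427490234), 67.42166137695312)
[ 121  202   84  101 1154] [148. 254.] [0.421 0.188 0.012] [0.631 0.361 0.035] ((526.5455322265625, 275.97821044921875), (186.4859161376953, 138.80740356445312), 12.654611587524414)
[310 220  21  21 255] [320. 230.] [ 0.542 -0.083  0.014] [ 0.585 -0.04   0.024] ((564.2128295898438, -61.13652801513672), (33.83722686767578, 33.9035530090332), 57.74794006347656)
[539 221  21  42 430] [550. 241.] [ 0.485 -0.569  0.012] [ 0.572 -0.531  0.025] ((528.19482421875, -552.611572265625), (88.07095336914062, 22.831817626953125), 16.890300750732422)
[295 266  17  17 223] [303. 274.] [ 0.454 -0.04   0.013] [ 0.488 -0.006  0.024] ((471.0329284667969, -22.83501434326172), (33.386444091796875, 34.13071823120117), 0.5172253251075745)
```

Depth gives clean measurements:

| Thing | Position / size |
|---|---|
| long | (0.636, -0.047), axis about 46° |
| square | (0.564, -0.061) |
| round | (0.471, -0.023) |
| tray mouth | (0.542, 0.209), inward direction (-0.219, 0.976) |

I'll push with the fingers about 20 mm apart as a cradle, taking the round piece first.

drive_tool(plan=[[0.25,[0.025,-0.055,-0.008],-7.2],[0.25,[0.025,-0.055,-0.008],-7.2],[0.25,[0.025,-0.055,-0.008],-7.2],[0.25,[0.025,-0.055,-0.008],-7.2],[0.25,[0.025,-0.055,-0.008],-7.2],[0.25,[0.025,-0.055,-0.008],-7.2],[0.25,[0.025,-0.055,-0.008],-7.2],[0.25,[0.025,-0.055,-0.008],-7.2],[0.25,[0.025,-0.055,-0.008],-7.2],[0.25,[0.025,-0.055,-0.008],-7.2]])

```text
time: 1.35
ee_pos: [0.4347, -0.0339, 0.173]
tcp_rot: [180.0, -0.0, 88.2]
wrist_force: [0.6, 1.0, 0.4]
opening: 0.0214
```

drive_tool(plan=[[0.25,[0.018,-0.025,0],0],[0.25,[0.018,-0.025,-0.02],0],[0.25,[0,0,-0.05],0],[0.25,[0,0,-0.05],0],[0.25,[0,0,-0.026],0],[0.25,[0,0,0],0]])

```text
time: 2.1
ee_pos: [0.469, -0.0816, 0.0254]
tcp_rot: [-179.8, -0.0, 88.4]
wrist_force: [0.6, -0.3, -0.1]
opening: 0.0211
```

Run:
```python
from h import *
print(monitor.get_obs()["ee_pos"],monitor.get_obs()["wrist_force"])
im,d=eyes.camera("side");cv2.imwrite("pics/side1.png",im[:,:,::-1])
```

```text
[ 0.46904965 -0.08162635  0.02539345] [ 0.64992627 -0.33282509 -0.13776712]
```

View pics/side1.png

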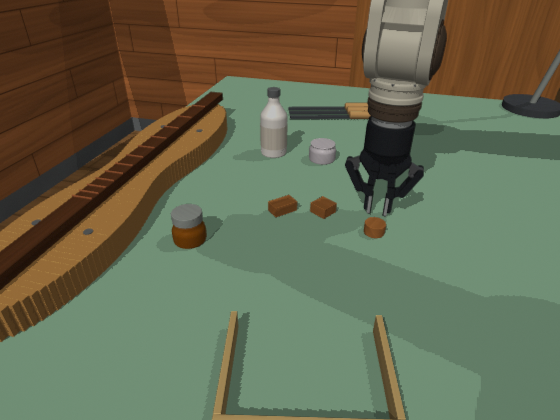

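The fingers are down behind the round piece, tips near (378,205) with the piece at (375,228).

drive_tool(plan=[[0.25,[0,0.01,0],0],[0.25,[0.001,0.015,0],0],[0.25,[0.001,0.018,0],0],[0.25,[0.001,0.018,0],0],[0.25,[0.001,0.018,0],0],[0.25,[0.001,0.018,0],0],[0.25,[0.001,0.018,0],0],[0.25,[0.001,0.018,0],0],[0.25,[0.001,0.015,0],0],[0.25,[0,0.008,0],0]])

```text
time: 3.4
ee_pos: [0.4784, 0.0753, 0.0274]
tcp_rot: [180.0, 0.0, 88.5]
wrist_force: [-0.2, -1.0, 0.7]
opening: 0.0218
```

Run:
```python
from h import *
im,d=eyes.camera("side");cv2.imwrite("pics/side2.png",im[:,:,::-1])
```

```text
(no output)
```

View pics/side2.png

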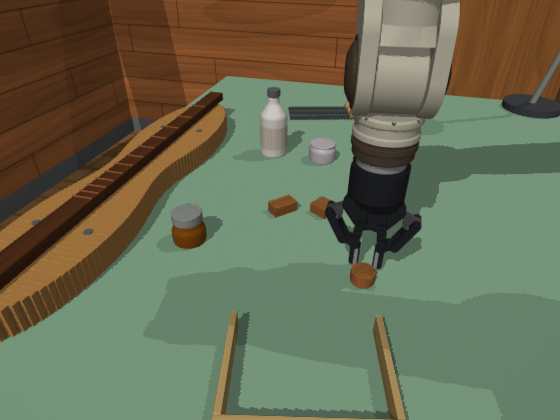

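The round piece (363,274) sits stably between the fingertips. I'll carry on through the mouth along the near lane.

drive_tool(plan=[[0.25,[0.003,0.01,0],0],[0.25,[0.004,0.015,0],0],[0.25,[0.004,0.015,0],1],[0.25,[0.004,0.015,0],2],[0.25,[0.004,0.015,0],2],[0.25,[0.002,0.016,0],2],[0.25,[-0.002,0.016,0],2],[0.25,[-0.003,0.016,0],2],[0.25,[-0.003,0.016,0],1],[0.25,[-0.003,0.014,0],0]])

```text
time: 4.7
ee_pos: [0.488, 0.2233, 0.0273]
tcp_rot: [-180.0, -0.0, 100.4]
wrist_force: [-0.0, 0.1, 0.5]
opening: 0.0215
```

drive_tool(plan=[[0.25,[-0.003,0.01,0],0],[0.25,[-0.001,0.004,0],0],[0.25,[0,0,0],0]])

```text
time: 5.08
ee_pos: [0.4843, 0.2363, 0.0273]
tcp_rot: [180.0, 0.0, 100.4]
wrist_force: [-0.6, -0.2, -0.4]
opening: 0.0214
```

Run:
```python
from h import *
im,d=eyes.camera("side");cv2.imwrite("pics/side3.png",im[:,:,::-1])
```

```text
(no output)
```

View pics/side3.png

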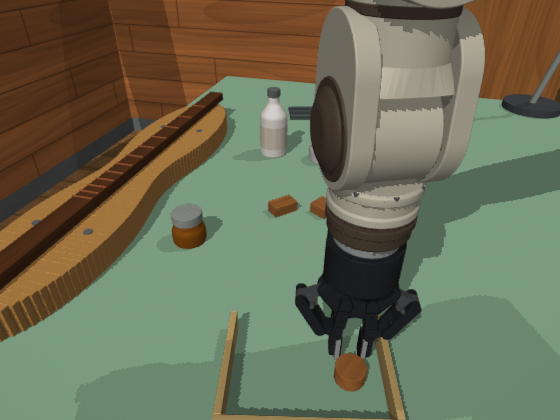

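The round piece is inside at (350,372). Next I back off, lift, and cross to behind the long piece.

drive_tool(plan=[[0.25,[0.003,-0.015,0],0],[0.25,[0.003,-0.015,0.02],0],[0.25,[0.01,-0.03,0.05],0],[0.25,[0.026,-0.05,0.02],0],[0.25,[0.026,-0.05,0],0],[0.25,[0.026,-0.05,0],0],[0.25,[0.026,-0.05,0],0],[0.25,[0.026,-0.05,0],0],[0.25,[0.015,-0.03,0],0],[0.25,[0,0,0],0]])

```text
time: 6.38
ee_pos: [0.6453, -0.1074, 0.1166]
tcp_rot: [-180.0, 0.0, 100.2]
wrist_force: [-0.5, 0.8, -0.4]
opening: 0.0215
```

drive_tool(plan=[[0.25,[0.002,-0.002,-0.045],0],[0.25,[0,0,-0.035],0],[0.25,[0,0,-0.009],0],[0.25,[0,0,0],0]])

```text
time: 6.88
ee_pos: [0.6471, -0.1057, 0.0288]
tcp_rot: [-180.0, -0.0, 100.4]
wrist_force: [0.2, -0.3, 1.6]
opening: 0.0216
```

drive_tool(plan=[[0.25,[-0.002,0.01,0],0],[0.25,[-0.003,0.014,0],0],[0.25,[-0.003,0.014,0],0],[0.25,[-0.003,0.014,0],0],[0.25,[-0.003,0.014,0],0],[0.25,[-0.003,0.014,0],0],[0.25,[-0.002,0.01,0],0]])

```text
time: 7.75
ee_pos: [0.6282, -0.0148, 0.0283]
tcp_rot: [180.0, 0.0, 100.4]
wrist_force: [-0.5, -0.0, -0.4]
opening: 0.0212
```

Run:
```python
from h import *
im,d=eyes.camera("side");cv2.imwrite("pics/side4.png",im[:,:,::-1])
```

```text
(no output)
```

View pics/side4.png

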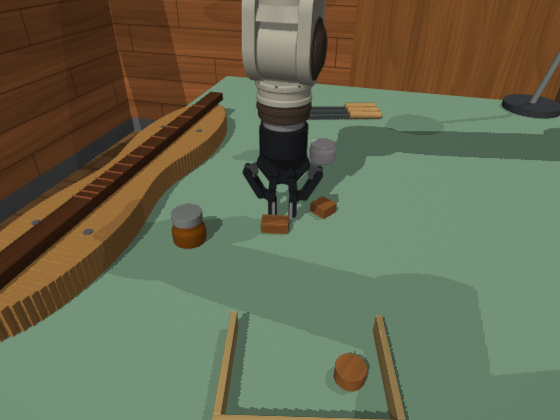

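The long piece (275,224) has turned flat against the fingers, and its centre sits left of their midline. I'll back off, recentre by about 8 mm, and go on.

drive_tool(plan=[[0.25,[0.002,-0.012,0],0],[0.25,[0.008,0,0],0],[0.25,[-0.002,0.01,0],0],[0.25,[-0.003,0.014,0],0],[0.25,[-0.003,0.015,0],0],[0.25,[-0.003,0.015,0],0],[0.25,[-0.003,0.015,0],0],[0.25,[-0.003,0.015,0],0],[0.25,[-0.003,0.015,0],0],[0.25,[-0.003,0.01,0],0]])

```text
time: 9.05
ee_pos: [0.6152, 0.0822, 0.0283]
tcp_rot: [180.0, 0.0, 100.4]
wrist_force: [-0.6, -1.0, 0.6]
opening: 0.0212
```

Run:
```python
from h import *
im,d=eyes.camera("side");cv2.imwrite("pics/side5.png",im[:,:,::-1])
```

```text
(no output)
```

View pics/side5.png

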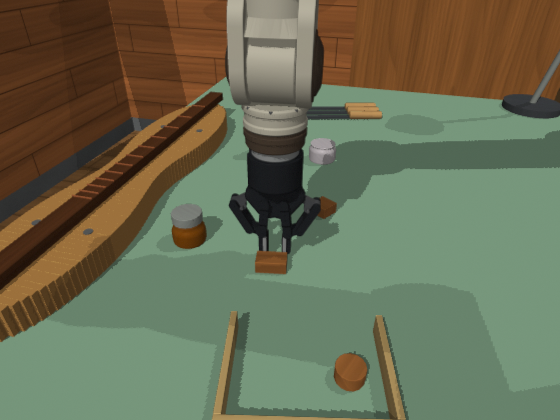

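The long piece (271,262) is centred now. Pushing on into the far lane.

drive_tool(plan=[[0.25,[-0.004,0.01,0],0],[0.25,[-0.004,0.015,0],0],[0.25,[-0.004,0.016,0],0],[0.25,[-0.004,0.016,0],0],[0.25,[-0.004,0.016,0],0],[0.25,[-0.004,0.016,0],0],[0.25,[-0.004,0.016,0],0],[0.25,[-0.004,0.016,0],0],[0.25,[-0.003,0.016,0],0],[0.25,[-0.003,0.016,0],0]])

```text
time: 10.35
ee_pos: [0.5771, 0.2352, 0.0283]
tcp_rot: [180.0, -0.0, 100.4]
wrist_force: [0.7, -0.7, -0.0]
opening: 0.0217
```

drive_tool(plan=[[0.25,[-0.003,0.012,0],0],[0.25,[-0.001,0.005,0],0],[0.25,[0.003,-0.012,0],0],[0.25,[0.003,-0.012,0.02],0],[0.25,[0,-0.03,0.06],0],[0.25,[0,-0.05,0.02],0],[0.25,[0,-0.055,0],0],[0.25,[0,-0.06,0],0],[0.25,[0,-0.06,0],0],[0.25,[0,-0.05,0],0]])

```text
time: 11.6
ee_pos: [0.579, -0.0794, 0.1261]
tcp_rot: [179.9, 0.0, 100.3]
wrist_force: [1.0, -0.2, -0.5]
opening: 0.0215
```

Run:
```python
from h import *
im,d=eyes.camera("side");cv2.imwrite("pics/side6.png",im[:,:,::-1])
im,d=eyes.camera("top");cv2.imwrite("pics/top6.png",im[:,:,::-1])
for r in cuts(im)[1]:print(*r)
W,m=tops(d,.012,.028)
n,l,s,c=cv2.connectedComponentsWithStats(m)
for i in range(1,n):
    w=W[l==i]
    if s[i,4]>100 and abs(w[:,1].mean())<.4: print(s[i],cv2.minAreaRect((w[:,:2]*1000).astype(np.float32)))
```

```text
[170. 273.] 161.0 [478.8 262.9] [30.2 30. ] 89.6
[163. 230.] 207.0 [571.9 277.9] [42.6 25.9] 11.0
[160  80 314  24 723] ((860.1149291992188, -59.999298095703125), (30.18429946899414, 679.6104125976562), 0.787159264087677)
[124 217  22  82 248] ((513.404296875, 334.528076171875), (172.7493133544922, 21.229991912841797), 8.637272834777832)
[154 218  18  24 300] ((572.5098266601562, 277.8894958496094), (46.12462615966797, 28.663394927978516), 10.430521011352539)
[161 265  18  17 234] ((479.7818908691406, 261.6099548339844), (34.30429458618164, 34.82388687133789), 42.21092987060547)
```

View pics/side6.png

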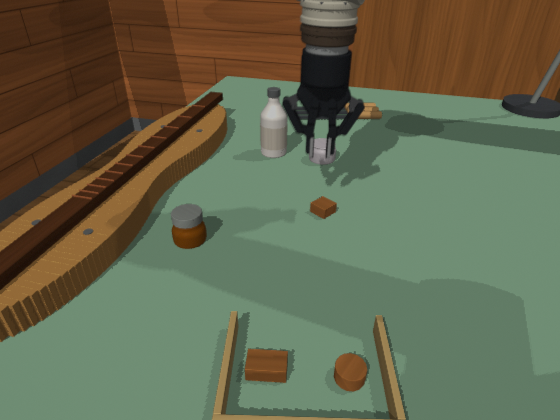

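View pics/top6.png

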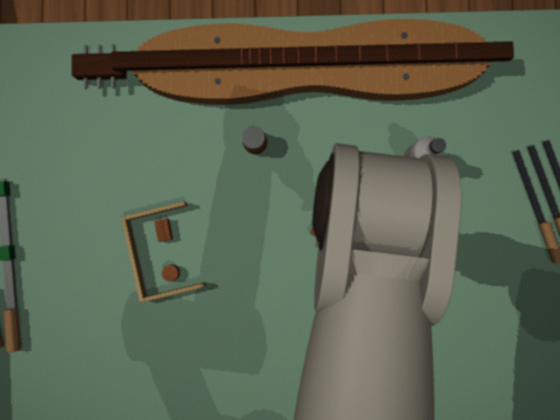

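Long (163,230) and round (170,273) are both well inside. The square piece is next, down the middle.

drive_tool(plan=[[0.25,[-0.005,-0.022,0],-2],[0.25,[-0.004,-0.024,0],-2],[0.25,[0,0,0],0],[0.25,[0,0,-0.05],0],[0.25,[0,0,-0.04],0],[0.25,[0,0,-0.008],0],[0.25,[0,0,0],0]])

```text
time: 12.58
ee_pos: [0.5707, -0.1216, 0.0273]
tcp_rot: [180.0, 0.0, 96.4]
wrist_force: [0.3, -0.2, 0.2]
opening: 0.0213
```

drive_tool(plan=[[0.25,[-0.001,0.01,0],0],[0.25,[-0.0015,0.014,0],0],[0.25,[-0.0015,0.014,0],0],[0.25,[-0.0015,0.014,0],0],[0.25,[-0.0015,0.014,0],0],[0.25,[-0.0015,0.014,0],0],[0.25,[-0.001,0.01,0],0]])

```text
time: 13.45
ee_pos: [0.5608, -0.0308, 0.0262]
tcp_rot: [180.0, 0.0, 96.4]
wrist_force: [-0.4, -0.6, 0.6]
opening: 0.0216
```

Run:
```python
from h import *
im,d=eyes.camera("side");cv2.imwrite("pics/side7.png",im[:,:,::-1])
```

```text
(no output)
```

View pics/side7.png

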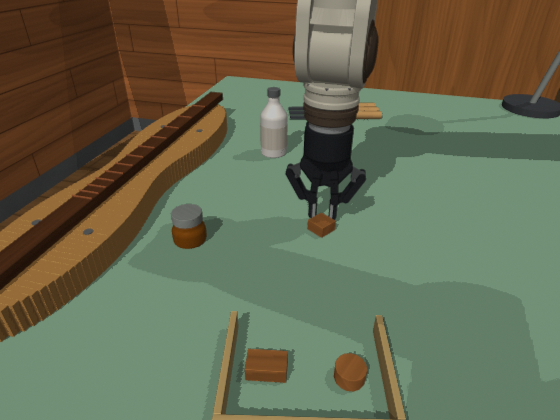

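The square piece (321,225) is held stably by its corner. Continuing.

drive_tool(plan=[[0.25,[-0.001,0.01,0],0],[0.25,[-0.0015,0.015,0],0],[0.25,[-0.0015,0.015,0],0],[0.25,[-0.0015,0.015,0],0],[0.25,[-0.0015,0.015,0],0],[0.25,[-0.0015,0.015,0],0],[0.25,[-0.0015,0.015,0],0],[0.25,[-0.0015,0.015,0],0],[0.25,[-0.0015,0.015,0],0],[0.25,[-0.0015,0.015,0],0]])

```text
time: 14.75
ee_pos: [0.5462, 0.1142, 0.0262]
tcp_rot: [180.0, -0.0, 96.4]
wrist_force: [-0.2, -0.5, 0.8]
opening: 0.0217
```

drive_tool(plan=[[0.25,[-0.0015,0.015,0],0],[0.25,[-0.0015,0.015,0],0],[0.25,[-0.002,0.015,0],0],[0.25,[-0.003,0.015,0],0],[0.25,[-0.003,0.015,0],0],[0.25,[-0.003,0.015,0],0],[0.25,[-0.003,0.013,0],0],[0.25,[-0.001,0.006,0],0],[0.25,[0,0,0],0]])

```text
time: 15.88
ee_pos: [0.5283, 0.2226, 0.0262]
tcp_rot: [180.0, 0.0, 96.4]
wrist_force: [-0.5, 0.4, -0.1]
opening: 0.0215
```

Run:
```python
from h import *
im,d=eyes.camera("side");cv2.imwrite("pics/side8.png",im[:,:,::-1])
```

```text
(no output)
```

View pics/side8.png

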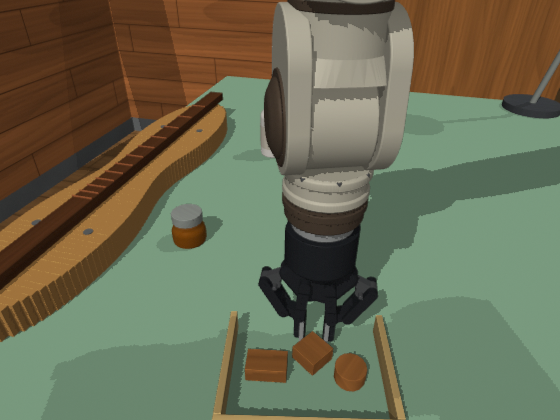

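The square piece (313,352) is inside. I'll nudge it a little deeper, back out and check.

drive_tool(plan=[[0.25,[-0.001,0.006,0],0],[0.25,[0,0.003,0],0],[0.25,[0.002,-0.015,0],0],[0.25,[0.002,-0.015,0.02],0],[0.25,[0,-0.03,0.06],0],[0.25,[0,-0.055,0.04],0],[0.25,[0,-0.06,0],0],[0.25,[0,-0.06,0],0],[0.25,[0,-0.05,0],0],[0.25,[0,0,0],0]])

```text
time: 17.18
ee_pos: [0.531, -0.0513, 0.1405]
tcp_rot: [179.9, 0.1, 96.1]
wrist_force: [-0.4, 0.2, -0.3]
opening: 0.0216
```

Run:
```python
from h import *
im,d=eyes.camera("top");cv2.imwrite("pics/top9.png",im[:,:,::-1])
im2,_=eyes.camera("side");cv2.imwrite("pics/side9.png",im2[:,:,::-1])
W,m=tops(d,.012,.028)
dr=np.array([-.219,.976]);sd=np.array([.976,.219]);M=np.array([.5416,.2087])
n,l,s,c=cv2.connectedComponentsWithStats(m)
for i in range(1,n):
    w=W[l==i][:,:2]
    if s[i,4]>100 and abs(w[:,1].mean())<.4:
        q=(w-M); print(s[i],w.mean(0).round(3),"depth",(q@dr).min().round(3),(q@dr).max().round(3),"lat",(q@sd).min().round(3),(q@sd).max().round(3))
W,m=tops(d,.03,.2)
n,l,s,c=cv2.connectedComponentsWithStats(m)
for i in range(1,n):
    if s[i,4]>60: print("tall",s[i],W[l==i].mean(0).round(3))
```

```text
[156  83 313  21 732] [ 0.858 -0.049] depth -0.657 0.006 lat 0.188 0.342
[125 212  33  86 272] [0.524 0.333] depth 0.063 0.134 lat -0.085 0.088
[154 218  18  24 301] [0.572 0.277] depth 0.046 0.075 lat 0.022 0.068
[162 241  22  22 276] [0.525 0.255] depth 0.026 0.071 lat -0.029 0.017
[161 265  18  17 231] [0.48  0.262] depth 0.049 0.084 lat -0.066 -0.031
tall [   71    19   443    82 25336] [ 0.925 -0.027  0.051]
tall [242 126  24  25 453] [0.759 0.075 0.054]
tall [ 404  137   42   34 1031] [ 0.709 -0.264  0.102]
tall [407 197  28  26 400] [ 0.606 -0.277  0.04 ]
tall [121 216  10  29  67] [0.572 0.352 0.031]
tall [134 273   8  24  64] [0.457 0.326 0.031]
```

View pics/top9.png

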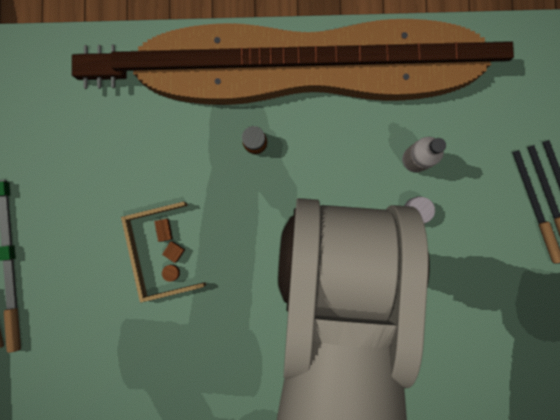

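View pics/side9.png

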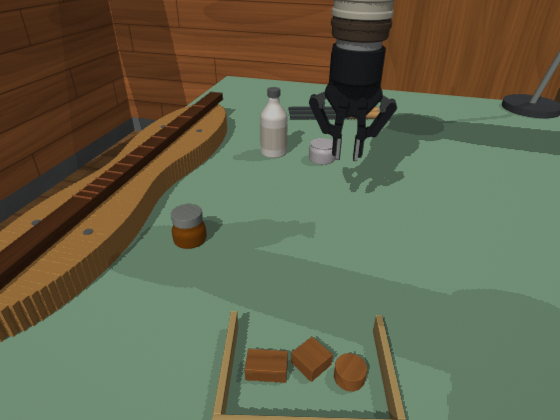

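All three lie inside with at least 26 mm to the mouth line. The jar, bottle and tin are at the same pixels as at the start, and the arm is clear.

```bash
python3 -c "
from workcell import job
print(job.job_done())"
```

```text
the job is handed in; nothing more can be done
None
```

All three offcuts are in the scrap tray and the job is handed in, at about 17 s of the 72 s allowed. I pushed each one along the bench with the fingers about 21 mm apart, the round first, then the long, then the square. Nothing was gripped or lifted.

**Offcuts:** the last top-camera depth check put all three wholly inside. The mouth is at depth 0 and the back wall at 130 mm; the side walls are at ±85 mm.

| Offcut | Depth past the mouth (mm) | Sideways (mm) |
|---|---|---|
| long | 46 to 75 | +22 to +68 |
| square | 26 to 71 | -29 to +17 |
| round | 49 to 84 | -66 to -31 |

**Tin, bottle and jar:** the bottle and jar look unmoved in both views. The arm partly hid the tin in the last top picture, so its measured centre there is not reliable. The side view and the part still visible from above show it where it was.

**Forces:** the wrist-force readings at the end of each move stayed below 2 N.

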